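# Slide the specimen tray home on the free rails

## Robot

A 6-joint arm with a two-finger parallel gripper is mounted at the origin on the work surface. World frame = base frame: x ahead of the robot, y to its left, z up, the work surface at z = 0. Lengths are in mm, angles in rad, forces in N, time in s.
With the tool pointing down it reaches from about 275 to 1000 mm from the base axis. Payload 8.4 kg.
Tool frame: the origin (TCP) lies between the finger pads; the fingertips stand 22 mm ahead of it and the grasp point (between the pads) lies 3 mm ahead of it; z points along the fingers, y is the line along which they close (so a half turn about z gives the same grasp; the last joint's range is limited). The gripper opens to 85 mm and grips with 20 to 120 N. Pads are 22 mm wide; open, the fingers measure 114 mm over their backs; the gripper's body (76 mm by 85 mm) begins 54 mm behind the grasp point. The pads swing forward as they close: fully open they stand 13 mm farther back than shut.
Start: joints at [-1.345, 0.353, 1.633, -0, 1.155, -0.002], TCP at [141.145, -608.856, 231.681] pointing down, gripper open.
Joint ranges: [-2.63, 2.63], [-0.92, 2.1], [0.06, 2.66], [-1.3, 4.44], [0, 2.69], [-3.02, 3.02]. Speed limits (rad/s): [2.22, 2.22, 2.79, 3.14, 3.14, 3.14].

## Interface

Orientations are given as [roll, pitch, yaw] about the fixed x, y, z axes, in that order (R = Rz(yaw) Ry(pitch) Rx(roll)).
In Python, from rig import r, grab_frame gives the robot as it stands.
- The arm moves only by the shell command python3 -m inch 'ROWS' [FORCE]. ROWS is JSON, a list of rows, each a list of 7 numbers: the turn, a rotation vector about the tool's x, y, z as a fraction of full scale, then the shift along the tool's x, y, z as a fraction of full scale, then the closure, from 0 (fully open) to 1 (shut). In form: [[rx, ry, rz, dx, dy, dz, fingers], ...]. A call has 1 to 8 rows; each row shifts and turns the commanded pose from where the row before left it, along the tool's axes as they then stand; what a row does not reach is not made up. Full scale, the value 1, is 2.5 cm for a shift and pi rad for a turn. A row lasts 1/12 s, in which the tool goes at most 41.7 mm and 7.16 degrees, less where a joint would pass 70% of its speed; a pose out of reach is approached as far as the arm can. A call with a number of a shift or a turn outside -1 to 1 is refused whole. A call with a gripper value outside its range is refused whole. The fingers move at their own pace and stop on an object; FORCE is the grip in N (left out, the last holds). Time passes only in rows, so rows that do not move let the fingers close. It gives the time, the measured TCP pose, the force, the opening and the grip force at its end, in the units of the state.
- r.sense(): the state, without advancing time (a new reading comes with each control period).
- grab_frame(name): name is "scene" or "top" or "wrist"; returns a dict with "pixels" (384x512x3 uint8, red, green, blue), "z_map" (384x512 float32, mm along the optical axis (not along the pixel's ray), 0 where there is no reading), "vertical_fov" (degrees; the focal length in pixels is half the picture's height over the tangent of half this angle, whatever the lens; pixels are square), "cx", "cy" (the principal point, pixels), "cam_to_world" (4x4, takes a point from camera to world coordinates). Camera axes: x right, y down, z forward; pixel columns grow to the right and rows downward; lengths in mm; the calibration is good to about 2 mm. A picture is of the moment at which its call begins.
- r.sign_off(): hands the job in; it is judged then, once.
The state is a dict: "clock": time; "qpos": joint angles; "qvel": joint speeds; "joint_efforts": joint torques, N m; "eef_pos": TCP position; "tcp_rot": TCP orientation; "contact_force": force on the tool from outside, world axes, zero at the start; "wrist_torque": the same for the moment, N m; "opening": opening from 0.0 (shut) to 1.0 (fully open); "grasp_force": force on a finger pad.
Only numpy, scipy, OpenCV 4.12 (cv2) and the standard library are available. Lean on these libraries where they do the work, as an engineer would, in place of code of your own. Each camera call takes 0.05 s, during which the arm holds its last target. There are 200 camera calls.

## Task

Take the specimen tray from the green mat by its blue upright grip, enter its plate on the one rail pair that is still free in the orange bay of the rack, and slide it along those rails until it is fully home against the stop at the back, then let go and leave it lying there. How deep the stop is clamped differs each time and cannot be measured, so feel for it and press only gently: all its contacts with the rack added up, the tray must never bear on the rack with more than 25 N. Do not disturb the panels stored in the rack or the pen cup.

Things in the scene. Friction and masses are not known exactly. Their poses are not given: they have to be found in the camera images.
- tray_grip (a point): Centre of the blue upright grip of a loose aluminium tray (about 0.2 kg) lying flat on the green mat. The grip is a fin 24 mm long (x), 12 mm thick (y), 48 mm tall, from 4 to 52 mm above the tray's underside; this point is 34 mm above the underside. Axes are the tray's: x to its nose, y across, z up. A flat tongue 40 mm wide joins the fin to the plate and ends 20 mm behind this point.
- tray_nose (a point): Middle of the tray plate's leading edge, level with the underside: 205 mm ahead (+x) of the grip's centre and 34 mm below it. The plate is 130 mm long, 120 mm wide, 4 mm thick; three flat test bars fixed on it rise to 9 mm above the underside.
- rack: Fixed white rack, two bays side by side, 165 mm tall, 180 mm deep, open to front and top. Origin: foot level, front plane, middle of the orange bay; x into the rack, y to the grey bay (middle at y = 134 mm), z up. Each bay is 124 mm wide and has three rail pairs (14 mm ledges on its walls), tops 30, 80, 130 mm above the origin; the tray's underside rests on them.
- rack_mouth (a point): Middle of the orange bay's front plane, at the top of the lowest rail pair (30 mm above the rack's origin), axes as the rack. Orange flared guides reach 20 mm before it. Behind it a dark hard stop serving all three levels is clamped 127 to 147 mm from this plane (hidden, differs each time). Home, the tray's nose touches it and the grip's centre is 58 to 78 mm before the plane.
- plunger (a joint): Yellow spring plunger in the stop that shows the tray is home: 0 out, 0.005 m pressed flush with the stop's face. Its spring is too light to feel (0.3 N); the stop behind it is hard.
- panel_low_center (a point): Centre of the green panel, 100 x 119 x 6 mm, loose, on the lowest rail pair (30 mm) of one bay. Of the three panels two are in the orange bay and one is in the grey bay: the level of the one in the grey bay is the level that is free in the orange bay.
- panel_mid_center (a point): Centre of the blue panel, same size, on the middle rail pair (80 mm) of one bay.
- panel_high_center (a point): Centre of the red panel, same size, on the top rail pair (130 mm) of one bay.
- pen_cup_center (a point): Centre of the black pen cup, 70 x 70 x 90 mm, with pens and scissors to 170 mm above the table; stands on the table.
Mind the look-alikes: they are no part of the job. What is meant by the part that bears panel_high_center is not purple or yellow, and is the larger of those in its own colour.

How it is judged:
By the outcome, as a careful person would: the job done as asked, in the order asked, and still so for the second after the job is handed in, with the robot touching nothing.
It also fails if it takes over 72 s, if anything falls off the work surface, if the arm or the gripper's body presses on something with over 40 N, if the wrist force passes 120 N, or if a joint passes its speed limit or range.

## Working session

There is one attempt and no reset: what is moved stays moved. The work goes in short steps, Python scripts to look and compute and a shell command to move; the robot and the scene stay as the last step left them, time stands still between calls to the robot, and variables do not carry over. Pictures are saved under pics/ and viewed, at most 10 in all, crops included, and the job is handed in when it is done.

```bash
ls; mkdir -p pics; cat > h.py <<'E'
import numpy as np, cv2
from rig import r, grab_frame
def shot(n,fn=None):
    f=grab_frame(n)
    if fn: cv2.imwrite('pics/'+fn,cv2.cvtColor(f['pixels'],cv2.COLOR_RGB2BGR))
    np.savez('pics/'+n+'.npz',**f)
    return f
def world(f):
    H,W=f['z_map'].shape; fl=H/2/np.tan(np.radians(f['vertical_fov'])/2)
    u,v=np.meshgrid(np.arange(W),np.arange(H)); z=f['z_map']
    P=np.stack([(u-f['cx'])/fl*z,(v-f['cy'])/fl*z,z],-1)
    T=np.array(f['cam_to_world']); return P@T[:3,:3].T+T[:3,3]
E
python3 - <<'E'
from h import *
a=shot('scene'); b=shot('top')
cv2.imwrite('pics/both.png',cv2.cvtColor(cv2.resize(np.vstack([a['pixels'],b['pixels']]),(400*1,600)),cv2.COLOR_RGB2BGR))
cv2.imwrite('pics/scene0.png',cv2.cvtColor(cv2.resize(a['pixels'],(800,600)),cv2.COLOR_RGB2BGR))
cv2.imwrite('pics/top0.png',cv2.cvtColor(cv2.resize(b['pixels'],(800,600)),cv2.COLOR_RGB2BGR))
for f in(a,b): print(f['vertical_fov'],f['cx'],f['cy'],np.round(f['cam_to_world'],3).tolist(),[k for k in f], (f['z_map']>0).mean())
print(r.sense())
E
```

```text
pics
56.79279807810364 258.21982773446376 189.9069256491111 [[0.76, -0.467, 0.452, 197.633], [-0.65, -0.548, 0.527, -509.367], [0.002, -0.694, -0.72, 778.314], [0.0, 0.0, 0.0, 1.0]] ['pixels', 'z_map', 'vertical_fov', 'cx', 'cy', 'cam_to_world'] 0.9962005615234375
53.281480786832496 260.0239506516339 190.9180941560037 [[-0.01, -0.988, 0.155, 432.163], [-1.0, 0.007, -0.019, -1.287], [0.017, -0.156, -0.988, 1276.831], [0.0, 0.0, 0.0, 1.0]] ['pixels', 'z_map', 'vertical_fov', 'cx', 'cy', 'cam_to_world'] 0.9962717692057291
{'clock': 0.1, 'qpos': array([-1.34539547e+00,  3.53587849e-01,  1.63405967e+00,  4.64884663e-06,
        1.15521525e+00, -2.42491873e-03]), 'qvel': array([ 0.00057165, -0.003635  , -0.0015529 , -0.00060342,  0.00100182,
        0.00017508]), 'joint_efforts': array([-3.98218790e-04, -6.06355977e+01, -3.42819965e+01,  4.27797522e-05,
        3.97749638e-03,  3.61969023e-05]), 'eef_pos': array([ 141.05205623, -608.43131434,  231.03120634]), 'tcp_rot': array([-3.14032255e+00, -7.33066895e-06,  2.27823890e-01]), 'contact_force': array([-3.00328585e-01, -1.06785044e+00, -9.79122521e-04]), 'wrist_torque': array([ 0.06505518, -0.03207085, -0.04341989]), 'grasp_force': 0.0, 'opening': 1.0001236766726638}
```

View pics/scene0.png

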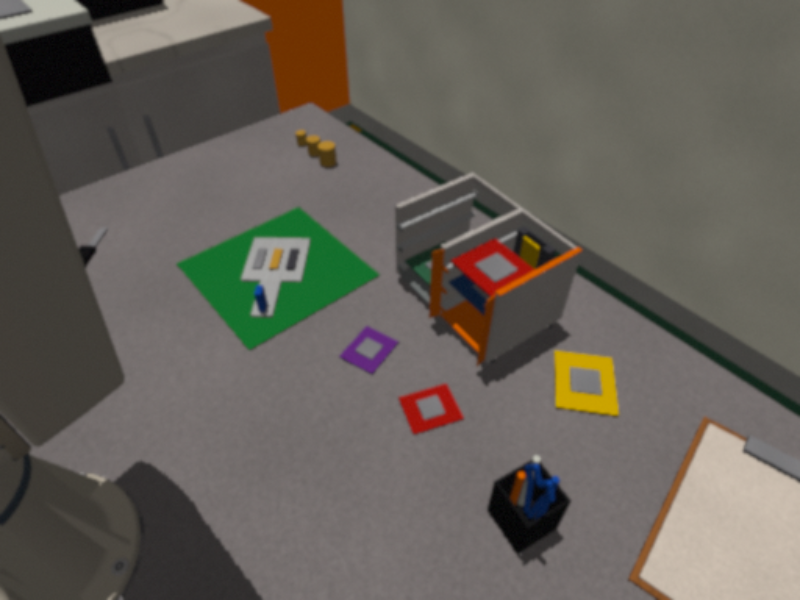

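View pics/top0.png

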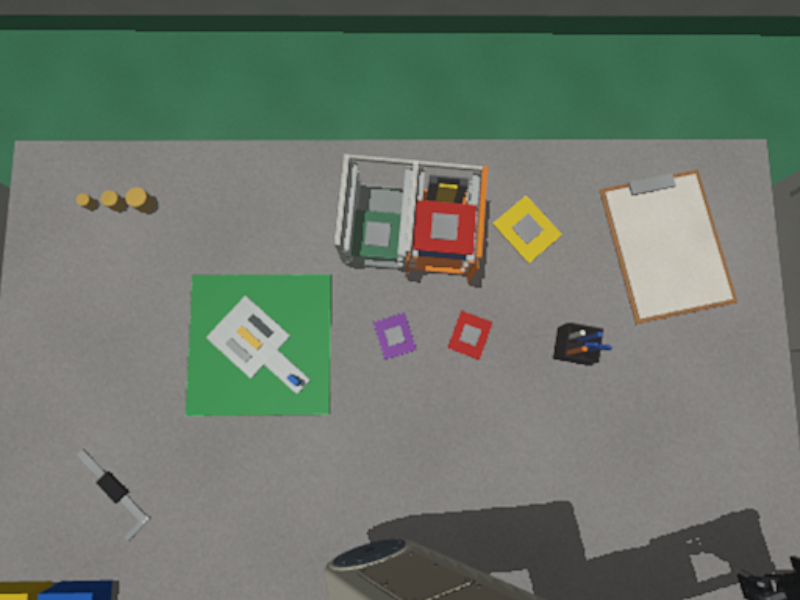

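The scene view shows the tray on the mat (grip near 262,298) and the rack at about (490,270). The top view has the grip at (295,380) with the nose to the upper left. Red and blue panels are in the orange bay and green is in the grey bay, so the lowest orange level is free.

```bash
cat >> h.py <<'E'
def hsv(f): return cv2.cvtColor(f['pixels'],cv2.COLOR_RGB2HSV)
def ray(f,u,v):
    H=f['z_map'].shape[0]; fl=H/2/np.tan(np.radians(f['vertical_fov'])/2); T=np.array(f['cam_to_world'])
    d=T[:3,:3]@np.array([(u-f['cx'])/fl,(v-f['cy'])/fl,1]); return T[:3,3],d/np.linalg.norm(d)
def onz(f,u,v,z):
    o,d=ray(f,u,v); return o+d*(z-o[2])/d[2]
def tri(l):
    A=0;b=0
    for o,d in l:
        M=np.eye(3)-np.outer(d,d); A=A+M; b=b+M@o
    return np.linalg.solve(A,b)
E
cat > m.py <<'E'
from h import *
np.set_printoptions(precision=1,suppress=True)
F={n:dict(np.load(f'pics/{n}.npz')) for n in('scene','top')}
R=[]
for n,f in F.items():
    h=hsv(f);P=world(f)
    tab=(h[...,1]<60)&(P[...,0]>300)&(P[...,0]<750)&(abs(P[...,1])<450)&(abs(P[...,2])<15)
    print(n,'table z',np.median(P[...,2][tab]))
    green=((h[...,0]>50)&(h[...,0]<75)&(h[...,1]>150)&(P[...,2]<30)&(P[...,2]>-20)&(P[...,0]<700)); print(' mat z',np.median(P[green],0))
    roi=cv2.dilate(green.astype(np.uint8),np.ones((45,45)))>0
    bl=(h[...,0]>100)&(h[...,0]<128)&(h[...,1]>130)&roi&(P[...,0]<650)
    k,l,s,c=cv2.connectedComponentsWithStats(bl.astype(np.uint8)); i=1+np.argmax(s[1:,4]); q=P[l==i]
    print(' blue',s[i],c[i],np.median(q,0),q.min(0),q.max(0)); R.append(ray(f,*c[i]))
    wt=(h[...,1]<45)&(h[...,2]>150)&(P[...,1]>50)&(P[...,1]<480)&(P[...,0]<700)&(P[...,2]<40)&(P[...,2]>-10)&roi
    k,l,s,c=cv2.connectedComponentsWithStats(wt.astype(np.uint8)); i=1+np.argmax(s[1:,4]); q=P[l==i]
    print(' white',s[i],c[i],np.median(q,0))
    fx=cv2.morphologyEx(cv2.morphologyEx((l==i).astype(np.uint8),cv2.MORPH_CLOSE,np.ones((15,15))),cv2.MORPH_OPEN,np.ones((21,21)))
    ct=max(cv2.findContours(fx,0,2)[0],key=cv2.contourArea)[:,0]
    z=np.median(q[:,2])
    W=np.array([onz(f,u,v,z)[:2] for u,v in ct],np.float32); print(' plate rect',cv2.minAreaRect(W))
    rk=(P[...,0]>560)&(P[...,0]<900)&(P[...,1]>-150)&(P[...,1]<220)&(P[...,2]>60)
    q=P[rk]; print(' rack zmax',np.percentile(q[:,2],[90,95,99,99.8]), q.min(0),q.max(0))
    zt=np.percentile(q[:,2],99); t=q[q[:,2]>zt-8]
    rc=cv2.minAreaRect(t[:,:2].astype(np.float32)); print(' rim',rc,cv2.boxPoints(rc).tolist())
    orr=rk&(h[...,0]>5)&(h[...,0]<16)&(h[...,1]>180); q=P[orr]; 
    t=q[q[:,2]>zt-8]; print(' orange top',cv2.minAreaRect(t[:,:2].astype(np.float32)) if len(t)>5 else 0)
print('tri blue',tri(R))
E
python3 m.py
```

```text
scene table z 0.2475294225697553
 mat z [515.5 250.9   2.8]
 blue [163 182   7  17  69] [166.2 190.1] [457.3 200.2  42.7] [451.4 194.4  10.9] [468.1 219.8  57.5]
 white [155 153  42  48 701] [175.5 169.1] [539.8 299.    6.7]
 plate rect ((553.5148315429688, 311.00506591796875), (133.0834197998047, 98.77397155761719), 56.83966064453125)
 rack zmax [177.6 179.7 181.2 182. ] [ 676.1 -149.4   60.3] [891.2 115.9 182.9]
 rim ((779.5020141601562, -15.562118530273438), (248.94189453125, 201.9852294921875), 84.13361358642578) [[666.3162841796875, -129.05885314941406], [867.24365234375, -149.70355224609375], [892.687744140625, 97.93461608886719], [691.7603759765625, 118.57931518554688]]
 orange top ((685.7114868164062, -26.143741607666016), (5.547646522521973, 17.256319046020508), 62.17775344848633)
top table z 0.07613043809192277
 mat z [550.1 326.7   2.8]
 blue [184 240   8   7  33] [187.6 242.8] [459.9 205.2  53.3] [450.5 195.9   9.6] [469.4 222.1  57. ]
 white [ 132  189   66   63 1507] [162.5 219.6] [537.4 303.    6.4]
 plate rect ((540.9332275390625, 296.9522399902344), (142.48753356933594, 132.55233764648438), 89.55261993408203)
 rack zmax [179.3 180.8 182.8 184.3] [ 676.2 -149.9   61.2] [889.2 111.8 185.2]
 rim ((781.8643188476562, -16.612518310546875), (245.18251037597656, 196.062744140625), 83.90821838378906) [[671.376953125, -128.10829162597656], [866.33251953125, -148.9147491455078], [892.3516845703125, 94.88325500488281], [697.3961181640625, 115.68971252441406]]
 orange top 0
tri blue [461.  209.8  32. ]
```

```bash
python3 -m inch '[[0,0,-0.035,0,0,-0.4,0],[0,0,-0.035,0,0,-0.4,0],[0,0,-0.035,0,0,-0.4,0],[0,0,-0.035,0,0,-0.4,0],[0,0,-0.035,0,0,-0.4,0],[0,0,-0.035,0,0,0,0]]'
python3 -m inch '[[0,0,0,1,-0.327,0,0],[0,0,0,1,-0.327,0,0],[0,0,0,1,-0.327,0,0],[0,0,0,1,-0.327,0,0],[0,0,0,1,-0.327,0,0],[0,0,0,1,-0.327,0,0],[0,0,0,1,-0.327,0,0],[0,0,0,1,-0.327,0,0]]'
python3 -m inch '[[0,0,0,1,-0.327,0,0],[0,0,0,1,-0.327,0,0],[0,0,0,1,-0.327,0,0],[0,0,0,1,-0.327,0,0],[0,0,0,1,-0.327,0,0],[0,0,0,1,-0.327,0,0],[0,0,0,1,-0.327,0,0],[0,0,0,1,-0.327,0,0]]'
```

```text
clock: 0.6
eef_pos: [141.3, -609.6, 283.5]
tcp_rot: [3.14, 0.001, 0.893]
contact_force: [-0.1, -0.2, -0.2]
opening: 1.001
grasp_force: 0.0
clock: 1.27
eef_pos: [216.8, -411.0, 281.4]
tcp_rot: [-3.141, -0.0, 0.887]
contact_force: [0.9, -0.2, 0.5]
opening: 1.001
grasp_force: 0.0
clock: 1.93
eef_pos: [292.2, -214.8, 281.6]
tcp_rot: [-3.141, -0.0, 0.887]
contact_force: [1.0, -0.6, 0.1]
opening: 1.002
grasp_force: 0.0
```

```bash
python3 -m inch '[[0,0,0,1,-0.327,0,0],[0,0,0,1,-0.327,0,0],[0,0,0,1,-0.327,0,0],[0,0,0,1,-0.327,0,0],[0,0,0,1,-0.327,0,0],[0,0,0,1,-0.327,0,0],[0,0,0,1,-0.327,0,0],[0,0,0,1,-0.327,0,0]]'
python3 -m inch '[[0,0,0,1,-0.327,0,0],[0,0,0,1,-0.327,0,0],[0,0,0,1,-0.327,0,0],[0,0,0,1,-0.327,0,0],[0,0,0,1,-0.327,0,0],[0,0,0,1,-0.327,0,0],[0,0,0,1,-0.327,0,0],[0,0,0,1,-0.327,0,0]]'
python3 -m inch '[[0,0,0,0,0,0,0],[0,0,0,0,0,0,0]]'
python3 - <<'E'
from h import *
np.set_printoptions(precision=2,suppress=True)
f=shot('wrist'); s=shot('scene')
print(f['vertical_fov'],f['cx'],f['cy'],np.array(f['cam_to_world']),r.sense()['eef_pos'],r.sense()['qpos'])
cv2.imwrite('pics/w1.png',cv2.cvtColor(f['pixels'],cv2.COLOR_RGB2BGR))
E
```

```text
clock: 2.6
eef_pos: [367.8, -18.3, 281.6]
tcp_rot: [-3.142, 0.0, 0.888]
contact_force: [0.2, -1.2, 0.6]
opening: 1.001
grasp_force: 0.0
clock: 3.27
eef_pos: [443.4, 178.0, 281.4]
tcp_rot: [-3.141, 0.0, 0.888]
contact_force: [0.7, -0.2, 0.2]
opening: 0.999
grasp_force: 0.0
clock: 3.43
eef_pos: [443.1, 177.4, 281.1]
tcp_rot: [-3.141, 0.001, 0.89]
contact_force: [-0.1, -0.4, 0.6]
opening: 0.998
grasp_force: 0.0
62.094560340772624 261.4184803803259 188.88982770428618 [[  0.78  -0.6   -0.19 492.44]
 [ -0.63  -0.74  -0.24 236.82]
 [ -0.     0.31  -0.95 422.96]
 [  0.     0.     0.     1.  ]] [442.7  176.07 281.27] [ 0.38  0.07  1.88 -0.    1.19  1.06]
```

View pics/w1.png

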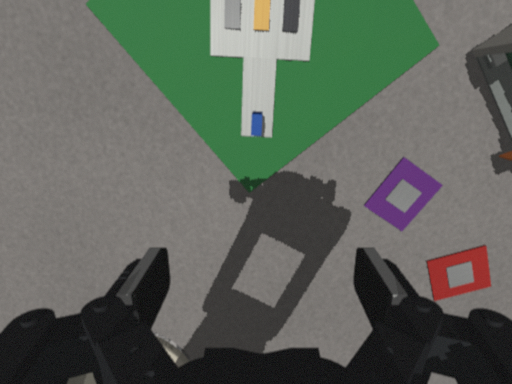

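```bash
cat > tray.py <<'E'
from h import *
np.set_printoptions(precision=2,suppress=True)
f=dict(np.load('pics/wrist.npz')); s=dict(np.load('pics/scene.npz')); R=[]
h=hsv(f);P=world(f)
bl=(h[...,0]>100)&(h[...,0]<130)&(h[...,1]>150)&(P[...,2]>8)
k,l,st,c=cv2.connectedComponentsWithStats(bl.astype(np.uint8)); i=1+np.argmax(st[1:,4]); bl=l==i
q=P[bl]; print('blue',st[i],c[i],q.min(0),q.max(0)); zt=np.percentile(q[:,2],90)
t=q[q[:,2]>zt-5]; print('top z',zt,'top mean',t.mean(0),cv2.minAreaRect(t[:,:2].astype(np.float32)))
wt=(h[...,1]<60)&(h[...,2]>140)&(P[...,2]>3.5)&(P[...,2]<12)
k,l,st,c=cv2.connectedComponentsWithStats(wt.astype(np.uint8)); i=1+np.argmax(st[1:,4]); wt=l==i
print('white',st[i],np.median(P[wt],0)); zp=np.median(P[wt][:,2])
L=[];Rr=[]
top=st[i][1]; 
for v in range(66,108):
    u=np.where(wt[v])[0]; L.append(onz(f,u.min()-.5,v,zp)[:2]); Rr.append(onz(f,u.max()+.5,v,zp)[:2])
L=np.array(L,np.float32);Rr=np.array(Rr,np.float32)
for e in(L,Rr):
    d=cv2.fitLine(e,cv2.DIST_HUBER,0,.01,.01).ravel(); d*=np.sign(d[0]); print('edge',np.arctan2(d[1],d[0]),d[2:])
print('width',np.median(np.linalg.norm(L-Rr,axis=1)), 'mid first/last',(L+Rr)[0]/2,(L+Rr)[-1]/2)
m=cv2.fitLine((L+Rr)/2,cv2.DIST_HUBER,0,.01,.01).ravel(); m*=np.sign(m[0]); a=np.arctan2(m[1],m[0]); x=np.array([np.cos(a),np.sin(a)]); n=np.array([-x[1],x[0]])
mid=(L+Rr).mean(0)/2; print('axis',a)
w=P[wt][:,:2]; pr=(w-mid)@x; back=np.percentile(pr,.5); print('tongue back end',mid+x*back,'grip from end',mid+x*(back+20))
print('grip lateral vs axis',(t.mean(0)[:2]-mid)@n,'along vs end',(t.mean(0)[:2]-mid)@x-back)
E
python3 tray.py
python3 - <<'E'
from h import *
f=dict(np.load('pics/top.npz'));g=dict(np.load('pics/scene.npz'))
h=np.zeros((560,800,3),np.uint8)
for F in(g,f):
    P=world(F).reshape(-1,3);c=F['pixels'].reshape(-1,3)
    m=(P[:,0]>640)&(P[:,0]<920)&(P[:,1]>-200)&(P[:,1]<200)&(P[:,2]>150);P=P[m];
    # height to gray
    for p in P:
        h[int((920-p[0])*2),int((200-p[1])*2)]=(0,255,255) if F is f else (255,80,80)
cv2.imwrite('pics/hm.png',cv2.dilate(h,np.ones((2,2))))
E
```

```text
blue [252 113  10  22 188] [256.49 123.57] [451.51 198.02  45.4 ] [472.45 220.38  57.12]
top z 55.50860016961675 top mean [462.04 209.35  54.57] ((462.00640869140625, 209.2967071533203), (23.083202362060547, 9.876508712768555), 46.07368850708008)
white [ 210    0  105  137 6884] [510.28 268.21   6.59]
edge 0.8363943 [467.49 246.21]
edge 0.8428741 [504.45 227.14]
width 40.287468 mid first/last [504.72 257.8 ] [472.56 221.38]
axis 0.83986014
tongue back end [449.81 196.3 ] grip from end [463.17 211.19]
grip lateral vs axis -0.38773965946656036 along vs end 17.875379410493835
```

View pics/hm.png

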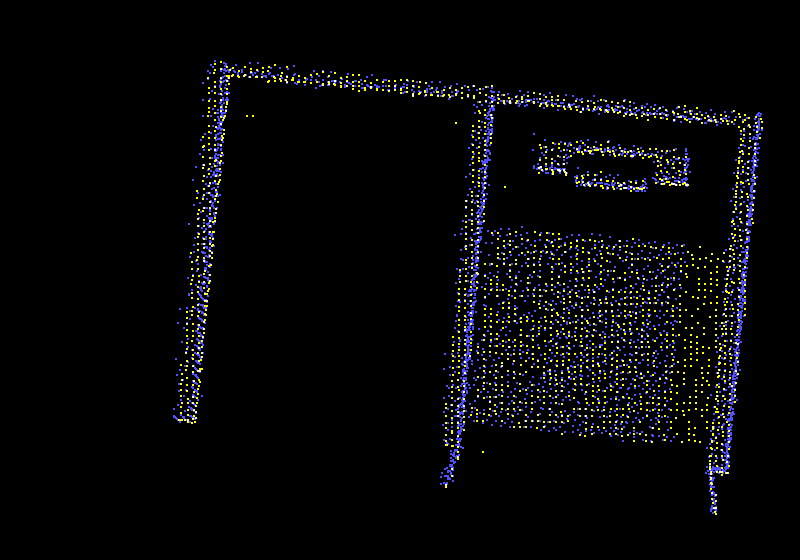

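The height map shows the rack walls at a yaw of about −0.09 rad. The flares are at the front ends of the orange bay near (445,485) and (713,512), and the red panel sits just behind the front plane. I'm going down on the grip now.

```bash
python3 -m inch '[[0,0,0.016,0,0,0.5,0],[0,0,0,0.77,-0.16,0.8,0],[0,0,0,0.77,-0.16,0.8,0],[0,0,0,0,0,1,0],[0,0,0,0,0,1,0],[0,0,0,0,0,1,0],[0,0,0,0,0,1,0],[0,0,0,0,0,0,0]]'
python3 - <<'E'
from h import *
f=shot('wrist');print(r.sense()['eef_pos'],r.sense()['tcp_rot'])
h=hsv(f);P=world(f)
bl=(h[...,0]>100)&(h[...,0]<130)&(h[...,1]>150)&(P[...,2]>8)
k,l,st,c=cv2.connectedComponentsWithStats(bl.astype(np.uint8)); i=1+np.argmax(st[1:,4]);q=P[l==i]
t=q[q[:,2]>np.percentile(q[:,2],90)-4]; print(st[i],c[i],t.mean(0),cv2.minAreaRect(t[:,:2].astype(np.float32)))
E
```

```text
clock: 4.2
eef_pos: [460.1, 208.2, 125.4]
tcp_rot: [-3.139, 0.007, 0.836]
contact_force: [-1.0, -0.5, 0.1]
opening: 1.003
grasp_force: 0.0
[461.28202504 208.86719231 127.5831821 ] [-3.13968306  0.00468187  0.8361665 ]
[254 168  16  47 673] [261.71173848 191.59881129] [462.1127287  209.61003341  54.59975574] ((461.7017517089844, 209.42247009277344), (24.436113357543945, 10.768857955932617), 47.95620346069336)
```

```bash
python3 -m inch '[[0,0,0,0.03,0,1,0],[0,0,0,0,0,1,0],[0,0,0,0,0,0.8,0],[0,0,0,0,0,0.5,0],[0,0,0,0,0,0.2,0],[0,0,0,0,0,0,0],[0,0,0,0,0,0,0]]' 100
python3 -m inch '[[0,0,0,0,0,0,1],[0,0,0,0,0,0,1],[0,0,0,0,0,0,1],[0,0,0,0,0,0,1],[0,0,0,0,0,0,1],[0,0,0,0,0,0,1],[0,0,0,0,0,0,1],[0,0,0,0,0,0,1]]' 100
```

```text
clock: 4.83
eef_pos: [464.6, 211.3, 43.1]
tcp_rot: [3.141, -0.001, 0.837]
contact_force: [1.1, 0.2, -0.1]
opening: 1.001
grasp_force: 0.0
clock: 5.5
eef_pos: [463.8, 211.3, 42.2]
tcp_rot: [3.141, -0.0, 0.838]
contact_force: [-1.6, -0.5, 8.6]
opening: 0.104
grasp_force: 98.5
```

```bash
python3 -m inch '[[0,0,0,0,0,-0.2,1],[0,0,0,0,0,-0.5,1],[0,0,0,0,0,-0.8,1],[0,0,0,0,0,-0.8,1],[0,0,0.02,0,0,-0.8,1],[0,0,0.03,0,0,-0.4,1],[0,0,0.03,0,0,0,1],[0,0,0.03,0,0,0,1]]'
python3 -m inch '[[0,0,0.03,0,0,0,1],[0,0,0.03,0,0,0,1],[0,0,0.03,0,0,0,1],[0,0,0.03,0,0,0,1],[0,0,0.03,0,0,0,1],[0,0,0.025,0,0,0,1],[0,0,0.01,0,0,0,1],[0,0,0,0,0,0,1]]'
cat > rack.py <<'E'
from h import *
np.set_printoptions(precision=2,suppress=True)
for n in('top','scene'):
    f=dict(np.load(f'pics/{n}.npz'));P=world(f).reshape(-1,3)
    print(n)
    a=-.09; z=P[:,2]
    m=(P[:,0]>640)&(P[:,0]<920)&(abs(P[:,1])<220)&(z>176)&(z<190); Q=P[m][:,:2]
    for it in range(3):
        x=np.array([np.cos(a),np.sin(a)]);y=np.array([-x[1],x[0]])
        o=np.array([688,-94]); U=(Q-o)@np.c_[x,y]
        S=[]
        res=[]
        for lo,hi in((-85,-45),(50,85),(185,222)):
            k=(U[:,1]>lo)&(U[:,1]<hi)&(U[:,0]>15)&(U[:,0]<155); d=np.polyfit(U[k,0],U[k,1],1); S.append(d[0]); res.append((k.sum(),np.percentile(U[k,1]-d[0]*U[k,0],[3,50,97])))
        a+=np.mean(S)
    print('yaw',a,S); [print(w) for w in res]
    k=(U[:,0]>150); print('back x',np.percentile(U[k,0],[2,50,98]),'rim z',np.median(z[m]))
    for lo,hi in((50,80),(190,215),(-75,-60)):
        k=(U[:,1]>lo)&(U[:,1]<hi); print('front min x',np.sort(U[k,0])[:8])
E
python3 rack.py
```

```text
clock: 6.17
eef_pos: [463.9, 211.4, 130.2]
tcp_rot: [3.142, -0.001, 0.487]
contact_force: [-0.8, 0.2, -1.4]
opening: 0.107
grasp_force: 98.0
clock: 6.83
eef_pos: [463.3, 211.1, 129.1]
tcp_rot: [3.141, 0.001, -0.091]
contact_force: [-0.1, 0.1, -1.2]
opening: 0.112
grasp_force: 97.9
top
yaw -0.09685223692565385 [np.float64(-0.0008521451257505587), np.float64(0.0030897983930963536), np.float64(-0.0022363470324929004)]
(np.int64(161), array([-69.8 , -64.86, -59.93]))
(np.int64(147), array([63.87, 68.44, 73.08]))
(np.int64(148), array([197.8 , 202.28, 207.22]))
back x [152.47 177.29 182.63] rim z 180.12355256936485
front min x [-12.27  -9.04  -2.8   -0.29   2.59   2.61   2.66   4.61]
front min x [ 1.87  2.39  4.99  5.13  7.83  7.96  8.83 10.89]
front min x [-18.42 -15.31 -12.1   -9.16  -0.8    2.14   2.32   2.67]
scene
yaw -0.09590468499239091 [np.float64(0.0016234509365825583), np.float64(0.0037670584197134404), np.float64(-0.0053723265368011384)]
(np.int64(222), array([-69.72, -65.26, -58.81]))
(np.int64(167), array([63.72, 67.66, 74.48]))
(np.int64(136), array([198.1 , 202.79, 210.7 ]))
back x [151.92 177.88 183.27] rim z 179.81621750799036
front min x [-10.53  -9.4   -1.39  -1.19   0.31   2.81   3.22   3.38]
front min x [2.04 3.11 4.11 4.27 5.32 7.26 7.92 8.87]
front min x [-15.72 -12.83  -7.18  -3.97  -1.91   1.42   2.85   3.03]
```

```bash
python3 -m inch '[[0,0,0.0017,-0.22,0.4,0,1],[0,0,0,0,0.8,0.08,1],[0,0,0,0,1,0.1,1],[0,0,0,0,1,0.1,1],[0,0,0,0,1,0.1,1],[0,0,0,0,1,0.1,1],[0,0,0,0,1,0.1,1],[0,0,0,0,1,0.1,1]]'
python3 -m inch '[[0,0,0,0,1,0.1,1],[0,0,0,0,1,0.1,1],[0,0,0,0,1,0.1,1],[0,0,0,0,0.7,0.1,1],[0,0,0,0,0.32,0,1],[0,0,0,0,0,0,1],[0,0,0,0,0,0,1]]'
python3 - <<'E'
from h import *
for n in('top','scene'):
    f=grab_frame(n);np.savez(f'pics/{n}2.npz',**f)
    cv2.imwrite(f'pics/{n}2.png',cv2.cvtColor(cv2.resize(f['pixels'][60:252,150:406] if n=='top' else f['pixels'][90:282,150:406],(768,576),interpolation=cv2.INTER_CUBIC),cv2.COLOR_RGB2BGR))
print(r.sense())
E
```

```text
clock: 7.5
eef_pos: [440.0, 31.0, 112.1]
tcp_rot: [3.141, 0.001, -0.093]
contact_force: [0.0, 0.1, -1.4]
opening: 0.11
grasp_force: 98.0
clock: 8.08
eef_pos: [431.3, -67.5, 102.3]
tcp_rot: [-3.141, 0.0, -0.096]
contact_force: [-0.9, 1.3, -1.9]
opening: 0.105
grasp_force: 98.0
{'clock': 8.1833, 'qpos': array([-1.57254019e-01,  2.49647196e-01,  2.13624948e+00,  3.10644313e-04,
        7.55653724e-01,  1.50752167e+00]), 'qvel': array([ 0.00985726,  0.00167701, -0.00229772,  0.00067487, -0.00028522,
       -0.0003503 ]), 'joint_efforts': array([-6.59987200e-01, -4.32846451e+01, -2.42423773e+01, -1.91139837e-02,
       -1.50615689e-01, -7.91327271e-03]), 'eef_pos': array([431.64001002, -66.84965341, 102.32089506]), 'tcp_rot': array([-3.14138271e+00, -5.56128621e-05, -9.42054611e-02]), 'contact_force': array([ 0.58050126, -0.12756325, -1.93071931]), 'wrist_torque': array([0.03953703, 0.24832556, 0.00931758]), 'grasp_force': 98.03693890571594, 'opening': 0.1044138296939636}
```

View pics/top2.png

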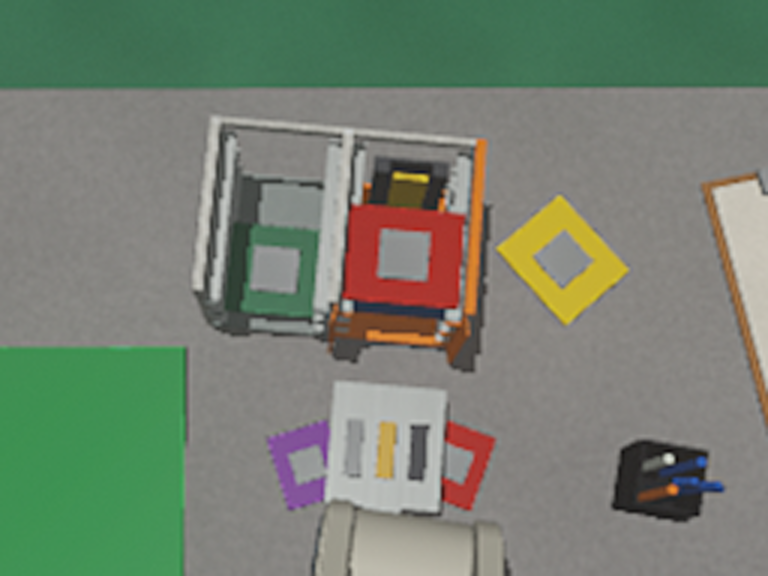

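View pics/scene2.png

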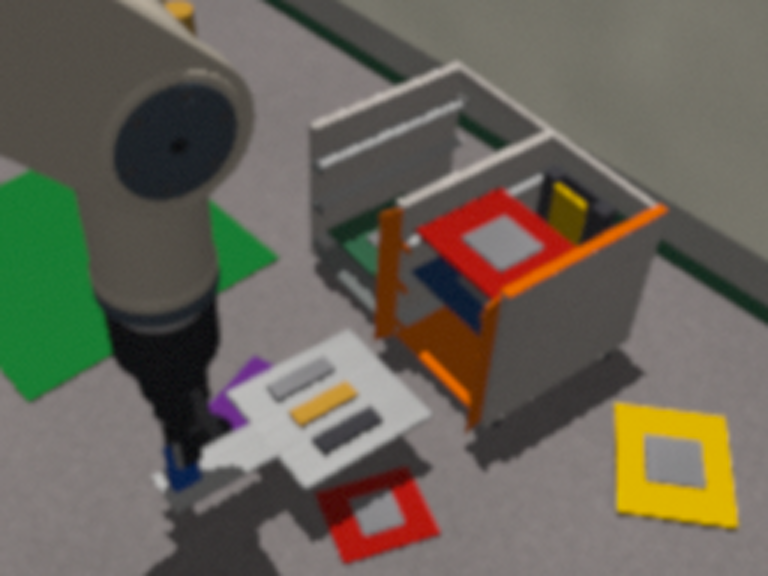

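Both views show the tray held level and squarely in front of the orange bay (nose edge near (390,385) in the top crop, near (390,370) in the scene crop). Next I compare the tray to the rack in the same frames.

```bash
cat > pl.py <<'E'
from h import *
import sys
np.set_printoptions(precision=2,suppress=True)
a=-.0963;x=np.array([np.cos(a),np.sin(a)]);y=np.array([-x[1],x[0]]);O=np.array([689.6,-92.7])
for n in('top2','scene2'):
    f=dict(np.load(f'pics/{n}.npz'));P=world(f);h=hsv(f)
    U=(P[...,:2]-O)@np.c_[x,y]
    w=(h[...,1]<40)&(h[...,2]>110)&(P[...,2]>50)&(P[...,2]<100)&(U[...,0]>-200)&(U[...,0]<-25)&(abs(U[...,1])<75)
    k,l,st,c=cv2.connectedComponentsWithStats(w.astype(np.uint8)); w=l==1+np.argmax(st[1:,4])
    w2=cv2.erode(w.astype(np.uint8),np.ones((3,3)))>0
    A=np.c_[U[w2],np.ones(w2.sum())]; co=np.linalg.lstsq(A,P[...,2][w2],rcond=None)[0]
    print(n,w.sum(),'plane slopes x,y',co[:2],'z at plate centre',co@[-120,0,1])
    zc=co@[-120,0,1]; cn=max(cv2.findContours(w.astype(np.uint8),0,2)[0],key=cv2.contourArea)
    L=[];R=[]
    for v in range(P.shape[0]): pass
    rc=cv2.minAreaRect(((np.array([onz(f,u,v,zc)[:2] for u,v in cn[:,0]])-O)@np.c_[x,y]).astype(np.float32)); print(' rect',rc,cv2.boxPoints(rc).tolist())
    UU=U[w]; print(' nose x',np.percentile(UU[:,0],99.7),'y edges',np.percentile(UU[(UU[:,0]>-150)],[.5,99.5],axis=0)[:,1])
    s=np.polyfit
    for nm,lo,hi,hs in(('red',120,165,(0,8)),):
        m=(h[...,0]<8)&(h[...,1]>170)&(P[...,2]>100)&(U[...,0]>-10)&(U[...,0]<150); print(' red z',np.median(P[...,2][m]),'ctr',U[m].mean(0),np.percentile(U[m],[1,99],axis=0).ravel())
    m=(h[...,0]>5)&(h[...,0]<18)&(h[...,1]>170)&(abs(U[...,1])<50)&(U[...,0]>-40)&(U[...,0]<25)&(P[...,2]<70); print(' lip',m.sum(),np.percentile(P[...,2][m],[5,50,95]),np.percentile(U[m][:,0],[2,50,98]))
E
python3 pl.py; python3 -c "
from h import *;print(r.sense()['clock'],r.sense()['eef_pos'],r.sense()['tcp_rot'])"
```

```text
top2 1324 plane slopes x,y [-0.01  0.01] z at plate centre 66.05832537515879
 rect ((-124.28413391113281, -1.8692703247070312), (119.7164535522461, 134.7752227783203), 89.99842834472656) [[-191.67340087890625, -61.72564697265625], [-56.898162841796875, -61.729347229003906], [-56.894866943359375, 57.98710632324219], [-191.67010498046875, 57.990806579589844]]
 nose x -57.10520906535412 y edges [-61.24  57.36]
 red z 150.73096671616486 ctr [60.32  1.51] [ 13.14 -55.48 110.5   58.3 ]
 lip 83 [ 1.38 20.61 25.5 ] [ 0.58  5.6  24.71]
scene2 1654 plane slopes x,y [-0.01  0.01] z at plate centre 66.51041470150113
 rect ((-128.2792205810547, -0.9474220275878906), (121.79034423828125, 144.09555053710938), 89.6718521118164) [[-200.674560546875, -61.428958892822266], [-56.581390380859375, -62.25423049926758], [-55.883880615234375, 59.534114837646484], [-199.97705078125, 60.3593864440918]]
 nose x -56.21512171232993 y edges [-59.98  59.68]
 red z 150.99664232222074 ctr [57.68 11.37] [ 13.39 -38.52 111.85  58.37]
 lip 229 [ 0.48 20.89 23.2 ] [ 1.49 10.99 23.98]
8.1833 [431.64001002 -66.84965341 102.32089506] [-3.14138271e+00 -5.56128621e-05 -9.42054611e-02]
```

```bash
python3 -m inch '[[0,0,0,0.2,-0.03,0.25,1],[0,0,0,0.4,-0.02,0.28,1],[0,0,0,0.4,0,0,1],[0,0,0,0.2,0,0,1],[0,0,0,0,0,0,1],[0,0,0,0,0,0,1]]'
python3 -m inch '[[0,0,0,0.12,0,0,1],[0,0,0,0.12,0,0,1],[0,0,0,0.12,0,0,1],[0,0,0,0.12,0,0,1]]'
python3 -c "
from h import *;s=r.sense();print(s['contact_force'],s['eef_pos'],s['wrist_torque'])"
```

```text
clock: 8.68
eef_pos: [461.9, -68.9, 88.9]
tcp_rot: [-3.142, 0.0, -0.094]
contact_force: [-0.8, 0.6, -1.3]
opening: 0.104
grasp_force: 98.0
clock: 9.02
eef_pos: [473.9, -70.3, 89.1]
tcp_rot: [3.142, -0.0, -0.095]
contact_force: [0.0, -0.6, -2.5]
opening: 0.102
grasp_force: 98.0
[ 0.04538868 -0.60064654 -2.45009394] [473.93064335 -70.32956154  89.09201924] [0.0376897  0.16630606 0.01077425]
```

```bash
for i in 1; do python3 -m inch '[[0,0,0,0.12,0,0,1],[0,0,0,0.12,0,0,1],[0,0,0,0.12,0,0,1]]'; python3 -m inch '[[0,0,0,0.12,0,0,1],[0,0,0,0.12,0,0,1],[0,0,0,0.12,0,0,1]]';done
python3 -c "
from h import *;s=r.sense();print(s['contact_force'],s['eef_pos'],s['wrist_torque'])"
```

```text
clock: 9.27
eef_pos: [482.9, -71.2, 89.0]
tcp_rot: [-3.142, -0.0, -0.095]
contact_force: [-0.3, -0.0, -1.7]
opening: 0.109
grasp_force: 98.0
clock: 9.52
eef_pos: [491.8, -72.0, 88.9]
tcp_rot: [-3.142, 0.0, -0.095]
contact_force: [-1.1, 0.9, -1.2]
opening: 0.107
grasp_force: 98.0
[-1.08917488  0.85575448 -1.20815533] [491.80892911 -71.99415348  88.89930363] [0.0488055  0.19721964 0.00836353]
```

```bash
python3 -m inch '[[0,0,0,0.16,0,0,1],[0,0,0,0.16,0,0,1],[0,0,0,0.16,0,0,1],[0,0,0,0.16,0,0,1]]'; python3 -m inch '[[0,0,0,0.16,0,0,1],[0,0,0,0.16,0,0,1],[0,0,0,0.16,0,0,1],[0,0,0,0.16,0,0,1],[0,0,0,0,0,0,1]]'
python3 -m inch '[[0,0,0,0,0,0.04,1],[0,0,0,0,0,0.04,1],[0,0,0,0,0,0,1]]'
python3 -c "
from h import *;s=r.sense();print(s['contact_force'],s['eef_pos'],s['wrist_torque'])
for n in('top','scene'):
    f=grab_frame(n);np.savez(f'pics/{n}3.npz',**f)
    if n=='scene':cv2.imwrite('pics/scene3.png',cv2.cvtColor(cv2.resize(f['pixels'][110:254,200:392],(800,600),interpolation=cv2.INTER_CUBIC),cv2.COLOR_RGB2BGR))"
```

```text
clock: 9.85
eef_pos: [507.9, -73.5, 88.9]
tcp_rot: [3.142, -0.0, -0.095]
contact_force: [0.9, 0.2, -1.7]
opening: 0.107
grasp_force: 98.0
clock: 10.27
eef_pos: [524.4, -75.1, 89.1]
tcp_rot: [3.142, -0.001, -0.095]
contact_force: [0.4, -0.6, -2.2]
opening: 0.105
grasp_force: 98.0
clock: 10.52
eef_pos: [522.9, -74.9, 86.6]
tcp_rot: [-3.142, 0.001, -0.095]
contact_force: [-0.5, -0.2, -2.7]
opening: 0.1
grasp_force: 98.0
[-0.46446063 -0.17054197 -2.70906324] [522.91896793 -74.93218188  86.64337357] [-0.00403003  0.18147986 -0.00282125]
```

View pics/scene3.png

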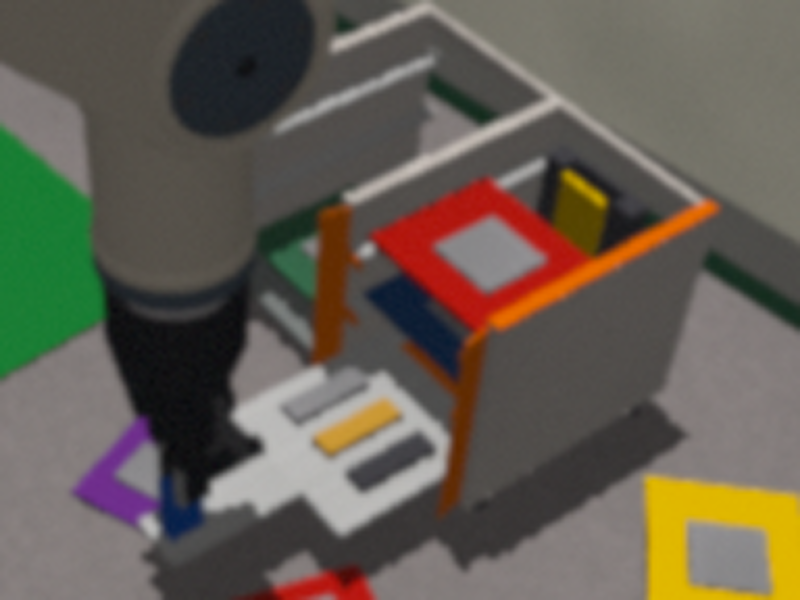

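The tray's nose is inside the bay at the lowest level, under the blue panel (420,320), with a flare on either side. Now I lower it to feel the rails.

```bash
python3 -m inch '[[0,0,0,0,0,0.04,1],[0,0,0,0,0,0,1]]'; python3 -m inch '[[0,0,0,0,0,0.02,1],[0,0,0,0,0,0,1]]';python3 -m inch '[[0,0,0,0,0,0.02,1],[0,0,0,0,0,0,1]]'
python3 -c "
from h import *;s=r.sense();print(s['contact_force'],s['eef_pos'],s['wrist_torque'])"
```

```text
clock: 10.78
eef_pos: [523.3, -75.0, 85.9]
tcp_rot: [-3.142, 0.0, -0.095]
contact_force: [-0.7, -0.4, -1.7]
opening: 0.108
grasp_force: 98.0
clock: 10.95
eef_pos: [523.4, -75.0, 85.4]
tcp_rot: [-3.142, -0.0, -0.095]
contact_force: [-0.2, -0.1, -1.7]
opening: 0.105
grasp_force: 98.1
clock: 11.12
eef_pos: [523.4, -75.0, 84.9]
tcp_rot: [-3.142, -0.0, -0.095]
contact_force: [-1.4, 0.4, -0.1]
opening: 0.105
grasp_force: 98.1
[-1.38024156  0.35587891 -0.09113911] [523.42300468 -75.00077077  84.90596817] [0.05298292 0.05296409 0.04870229]
```

```bash
python3 -m inch '[[0,0,0,0.08,0,0,1],[0,0,0,0.12,0,0,1],[0,0,0,0.12,0,0,1],[0,0,0,0.12,0,0,1]]'; python3 -m inch '[[0,0,0,0.12,0,0,1],[0,0,0,0.12,0,0,1],[0,0,0,0.12,0,0,1],[0,0,0,0.12,0,0,1]]'
```

```text
clock: 11.45
eef_pos: [534.8, -76.1, 85.0]
tcp_rot: [3.142, -0.0, -0.095]
contact_force: [-1.1, -0.7, -1.0]
opening: 0.106
grasp_force: 98.1
clock: 11.78
eef_pos: [546.6, -77.2, 84.9]
tcp_rot: [3.142, 0.0, -0.095]
contact_force: [-0.3, 0.6, -0.4]
opening: 0.106
grasp_force: 98.1
```

```bash
python3 -m inch '[[0,0,0,0.14,0,0,1],[0,0,0,0.14,0,0,1],[0,0,0,0.14,0,0,1],[0,0,0,0.14,0,0,1],[0,0,0,0.14,0,0,1],[0,0,0,0.14,0,0,1]]'; python3 -m inch '[[0,0,0,0.14,0,0,1],[0,0,0,0.14,0,0,1],[0,0,0,0.14,0,0,1],[0,0,0,0.14,0,0,1],[0,0,0,0.14,0,0,1],[0,0,0,0.14,0,0,1]]'; python3 -m inch '[[0,0,0,0.1,0,0,1],[0,0,0,0.1,0,0,1],[0,0,0,0.1,0,0,1],[0,0,0,0.1,0,0,1]]'
```

```text
clock: 12.28
eef_pos: [567.6, -79.2, 84.9]
tcp_rot: [-3.142, -0.0, -0.095]
contact_force: [-0.2, 0.1, -1.5]
opening: 0.107
grasp_force: 98.1
clock: 12.78
eef_pos: [588.4, -81.2, 84.9]
tcp_rot: [-3.142, 0.0, -0.095]
contact_force: [-0.1, 0.1, -0.4]
opening: 0.106
grasp_force: 98.1
clock: 13.12
eef_pos: [598.2, -82.1, 84.9]
tcp_rot: [3.142, 0.0, -0.095]
contact_force: [-0.0, 1.0, -0.3]
opening: 0.108
grasp_force: 98.1
```

```bash
cat > ok.py <<'E'
from rig import r
import numpy as np,sys
s=r.sense();f=s['contact_force'];p=s['eef_pos'];a=-.0963
fx=f[0]*np.cos(a)+f[1]*np.sin(a); X=(p[0]-689.6)*np.cos(a)+(p[1]+92.7)*np.sin(a)
print(round(s['clock'],2),'X %.2f fx %.2f'%(X,fx),f.round(1),s['wrist_torque'].round(2)); sys.exit(fx<-3.5)
E
python3 -m inch '[[0,0,0,0.08,0,0,1],[0,0,0,0.08,0,0,1],[0,0,0,0.06,0,0,1]]' >/dev/null; python3 ok.py && python3 -m inch '[[0,0,0,0.06,0,0,1],[0,0,0,0.04,0,0,1],[0,0,0,0.04,0,0,1]]' >/dev/null; python3 ok.py && python3 -m inch '[[0,0,0,0.03,0,0,1],[0,0,0,0.03,0,0,1]]' >/dev/null; python3 ok.py && python3 -m inch '[[0,0,0,0.03,0,0,1],[0,0,0,0.03,0,0,1]]' >/dev/null; python3 ok.py
```

```text
13.37 X -86.45 fx 0.03 [ 0.  -0.1 -0.8] [0.08 0.08 0.  ]
13.37 X -86.45 fx 0.03 [ 0.  -0.1 -0.8] [0.08 0.08 0.  ]
13.37 X -86.45 fx 0.03 [ 0.  -0.1 -0.8] [0.08 0.08 0.  ]
13.37 X -86.45 fx 0.03 [ 0.  -0.1 -0.8] [0.08 0.08 0.  ]False
False
False
False
```

```bash
sed -i 's/sys.exit(fx<-3.5)/sys.exit(int(fx<-3.5))/' ok.py
python3 -m inch '[[0,0,0,0.06,0,0,1],[0,0,0,0.04,0,0,1],[0,0,0,0.04,0,0,1]]' >/dev/null; python3 ok.py && python3 -m inch '[[0,0,0,0.03,0,0,1],[0,0,0,0.03,0,0,1]]' >/dev/null && python3 ok.py && python3 -m inch '[[0,0,0,0.03,0,0,1],[0,0,0,0.03,0,0,1]]' >/dev/null && python3 ok.py && python3 -m inch '[[0,0,0,0.03,0,0,1],[0,0,0,0.03,0,0,1]]' >/dev/null && python3 ok.py
```

```text
13.62 X -83.08 fx 0.13 [ 0.1 -0.1 -1.4] [0.05 0.02 0.  ]
13.78 X -81.62 fx -1.27 [-1.2  0.4  0.1] [0.07 0.1  0.  ]
13.95 X -80.10 fx 0.44 [ 0.5  0.4 -1.1] [0.05 0.07 0.06]
14.12 X -78.60 fx 0.27 [ 0.3  0.1 -1.1] [ 0.04  0.1  -0.03]
```

```bash
python3 ok.py && python3 -m inch '[[0,0,0,0.02,0,0,1],[0,0,0,0.02,0,0,1]]' >/dev/null && python3 ok.py && python3 -m inch '[[0,0,0,0.02,0,0,1],[0,0,0,0.02,0,0,1]]' >/dev/null && python3 ok.py && python3 -m inch '[[0,0,0,0.02,0,0,1],[0,0,0,0.02,0,0,1]]' >/dev/null && python3 ok.py&& python3 -m inch '[[0,0,0,0.02,0,0,1],[0,0,0,0.02,0,0,1]]' >/dev/null && python3 ok.py
```

```text
14.12 X -78.60 fx 0.27 [ 0.3  0.1 -1.1] [ 0.04  0.1  -0.03]
14.28 X -77.60 fx 0.03 [ 0.1  0.3 -0.3] [0.04 0.05 0.01]
14.45 X -76.64 fx 0.55 [ 0.5 -0.3 -0.8] [ 0.07  0.13 -0.02]
14.62 X -75.61 fx 0.12 [ 0.1 -0.2 -0.8] [0.06 0.08 0.01]
14.78 X -74.59 fx 1.06 [ 1.1  0.1 -1.1] [-0.    0.1  -0.06]
```

```bash
python3 -m inch '[[0,0,0,0.02,0,0,1],[0,0,0,0.02,0,0,1]]' >/dev/null && python3 ok.py && python3 -m inch '[[0,0,0,0.02,0,0,1],[0,0,0,0.02,0,0,1]]' >/dev/null && python3 ok.py && python3 -m inch '[[0,0,0,0.02,0,0,1],[0,0,0,0.02,0,0,1]]' >/dev/null && python3 ok.py&& python3 -m inch '[[0,0,0,0.02,0,0,1],[0,0,0,0.02,0,0,1]]' >/dev/null && python3 ok.py&& python3 -m inch '[[0,0,0,0.02,0,0,1],[0,0,0,0.02,0,0,1]]' >/dev/null && python3 ok.py&& python3 -m inch '[[0,0,0,0.02,0,0,1],[0,0,0,0.02,0,0,1]]' >/dev/null && python3 ok.py
```

```text
14.95 X -73.59 fx -0.24 [-0.3 -0.2 -0.1] [0.05 0.08 0.  ]
15.12 X -72.60 fx 0.49 [ 0.5  0.1 -0.9] [0.01 0.12 0.01]
15.28 X -71.61 fx -0.50 [-0.5  0.5 -0.1] [0.04 0.12 0.04]
15.45 X -70.63 fx -0.04 [-0.   0.1 -0.8] [0.08 0.09 0.01]
15.62 X -69.59 fx -1.09 [-1.1 -0.1 -2. ] [0.04 0.08 0.01]
15.78 X -68.59 fx -0.45 [-0.5 -0.1 -1.2] [0.07 0.1  0.04]
```

```bash
python3 ok.py && python3 -m inch '[[0,0,0,0.02,0,0,1],[0,0,0,0.02,0,0,1]]' >/dev/null && python3 ok.py && python3 -m inch '[[0,0,0,0.02,0,0,1],[0,0,0,0.02,0,0,1]]' >/dev/null && python3 ok.py && python3 -m inch '[[0,0,0,0.02,0,0,1],[0,0,0,0.02,0,0,1]]' >/dev/null && python3 ok.py&& python3 -m inch '[[0,0,0,0.02,0,0,1],[0,0,0,0.02,0,0,1]]' >/dev/null && python3 ok.py&& python3 -m inch '[[0,0,0,0.02,0,0,1],[0,0,0,0.02,0,0,1]]' >/dev/null && python3 ok.py&& python3 -m inch '[[0,0,0,0.02,0,0,1],[0,0,0,0.02,0,0,1]]' >/dev/null && python3 ok.py
```

```text
15.78 X -68.59 fx -0.45 [-0.5 -0.1 -1.2] [0.07 0.1  0.04]
15.95 X -67.59 fx -0.96 [-1.1 -1.5 -0.8] [0.06 0.1  0.  ]
16.12 X -66.59 fx 0.20 [ 0.2  0.4 -0.1] [0.03 0.11 0.02]
16.28 X -65.63 fx -1.15 [-1.1  0.7 -1.3] [-0.03  0.1   0.01]
16.45 X -64.61 fx -0.75 [-0.7  0.2 -1.1] [0.06 0.12 0.06]
16.62 X -63.62 fx -0.27 [-0.3  0.2 -1.2] [0.07 0.14 0.04]
16.78 X -62.61 fx -0.52 [-0.6 -0.7 -1.8] [0.01 0.1  0.02]
```

```bash
python3 -m inch '[[0,0,0,0.02,0,0,1],[0,0,0,0.02,0,0,1]]' >/dev/null && python3 ok.py && python3 -m inch '[[0,0,0,0.02,0,0,1],[0,0,0,0.02,0,0,1]]' >/dev/null && python3 ok.py && python3 -m inch '[[0,0,0,0.02,0,0,1],[0,0,0,0.02,0,0,1]]' >/dev/null && python3 ok.py&& python3 -m inch '[[0,0,0,0.02,0,0,1],[0,0,0,0.02,0,0,1]]' >/dev/null && python3 ok.py
```

```text
16.95 X -61.62 fx -1.01 [-1.   0.4 -1.1] [0.11 0.11 0.01]
17.12 X -60.61 fx -0.81 [-0.9 -0.4 -0.6] [-0.01  0.17  0.05]
17.28 X -60.31 fx -3.37 [-3.4  0.1  0.5] [ 0.13  0.69 -0.02]
17.45 X -60.31 fx -8.13 [-8.1  0.7  1.2] [ 0.21  1.27 -0.01]
```

```bash
cat > plg.py <<'E'
from h import *
np.set_printoptions(precision=1,suppress=True)
a=-.0963;x=np.array([np.cos(a),np.sin(a)]);y=np.array([-x[1],x[0]]);O=np.array([689.6,-92.7])
def rep(nm,f):
    P=world(f);h=hsv(f);U=(P[...,:2]-O)@np.c_[x,y]
    m=(h[...,0]>20)&(h[...,0]<35)&(h[...,1]>150)&(U[...,0]>100)&(U[...,0]<185)&(abs(U[...,1])<60)
    t=m&(P[...,2]>165); print(nm,m.sum(),t.sum(),'x',np.percentile(U[t][:,0],[5,50,95]) if t.sum() else '', 'z',np.percentile(P[...,2][m],[5,95]) if m.sum() else '')
for n in('top','scene','scene2','top2'): rep(n,dict(np.load(f'pics/{n}.npz')))
for n in('top','scene'):
    f=grab_frame(n);np.savez(f'pics/{n}4.npz',**f);rep(n+'4',f)
    if n=='scene':cv2.imwrite('pics/scene4.png',cv2.cvtColor(cv2.resize(f['pixels'][110:254,200:392],(800,600),interpolation=cv2.INTER_CUBIC),cv2.COLOR_RGB2BGR))
E
python3 plg.py; python3 ok.py
```

```text
top 50 19 x [137.8 140.2 142.4] z [102.5 169.8]
scene 176 27 x [137.5 139.1 144.2] z [128.5 168. ]
scene2 178 29 x [137.5 139.5 144.5] z [129.1 168.2]
top2 51 21 x [136.4 139.3 142.4] z [ 99.4 169.8]
top4 34 21 x [142.5 144.8 147. ] z [135.3 169.2]
scene4 193 24 x [143.1 145.3 149.6] z [123.9 167.9]
17.55 X -60.33 fx -6.45 [-6.4  0.6  1.3] [ 0.15  0.99 -0.01]
```

View pics/scene4.png

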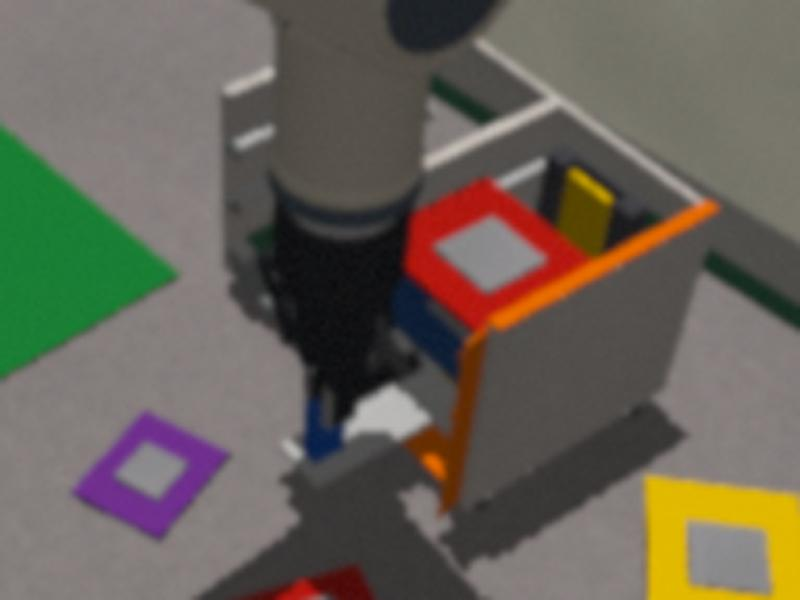

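The plunger face went from about 139.5 to 145 mm, so it is pressed in 5 mm and the tray is home. The panels look undisturbed. Next: ease the push, release and retreat straight up.

```bash
python3 -m inch '[[0,0,0,-0.03,0,0,1],[0,0,0,0,0,0,1],[0,0,0,0,0,0,1]]' 20 >/dev/null; python3 ok.py; python3 -m inch '[[0,0,0,0,0,0,0.8],[0,0,0,0,0,0,0.6],[0,0,0,0,0,0,0.3],[0,0,0,0,0,0,0],[0,0,0,0,0,0,0],[0,0,0,0,0,0,0],[0,0,0,0,0,0,0],[0,0,0,0,0,0,0]]' 20; python3 plg.py | tail -2; python3 ok.py
```

```text
17.8 X -60.34 fx -5.83 [-5.7  1.4  0.2] [0.22 0.89 0.  ]
clock: 18.47
eef_pos: [630.7, -85.2, 84.9]
tcp_rot: [-3.142, -0.0, -0.095]
contact_force: [-0.0, -0.0, -0.2]
opening: 1.003
grasp_force: 0.0
top4 40 20 x [142.5 144.5 147.5] z [131.  169.8]
scene4 192 27 x [142.4 145.2 149. ] z [123.8 168. ]
18.57 X -59.39 fx 0.22 [0.3 0.3 0.3] [ 0.01 -0.03  0.05]
```

```bash
python3 -m inch '[[0,0,0,0,0,-0.2,0],[0,0,0,0,0,-0.5,0],[0,0,0,0,0,-0.8,0],[0,0,0,0,0,-1,0],[0,0,0,-0.3,0,-1,0],[0,0,0,-1,0,-1,0],[0,0,0,-1,0,-1,0],[0,0,0,-1,0,-0.5,0]]'; python3 -m inch '[[0,0,0,-1,0,0,0],[0,0,0,-1,0,0,0],[0,0,0,-1,0,0,0],[0,0,0,-0.5,0,0,0],[0,0,0,0,0,0,0],[0,0,0,0,0,0,0]]'; python3 plg.py|tail -2
python3 - <<'E'
from h import *
f=dict(np.load('pics/scene4.npz'));g=dict(np.load('pics/top4.npz'))
c=lambda p:cv2.resize(p,(400,400),interpolation=cv2.INTER_CUBIC)
cv2.imwrite('pics/end.png',cv2.cvtColor(np.hstack([c(f['pixels'][100:260,210:370]),c(g['pixels'][80:240,190:350])]),cv2.COLOR_RGB2BGR))
E
```

```text
clock: 19.23
eef_pos: [548.9, -77.5, 238.9]
tcp_rot: [3.141, -0.004, -0.095]
contact_force: [0.4, 0.3, 0.4]
opening: 1.0
grasp_force: 0.0
clock: 19.73
eef_pos: [462.2, -69.2, 236.0]
tcp_rot: [3.141, -0.002, -0.095]
contact_force: [1.3, -0.2, 0.4]
opening: 1.002
grasp_force: 0.0
top4 50 21 x [142.1 144.4 147.5] z [ 88.9 169.2]
scene4 193 29 x [142.2 144.2 147.8] z [125.5 168.1]
```

View pics/end.png

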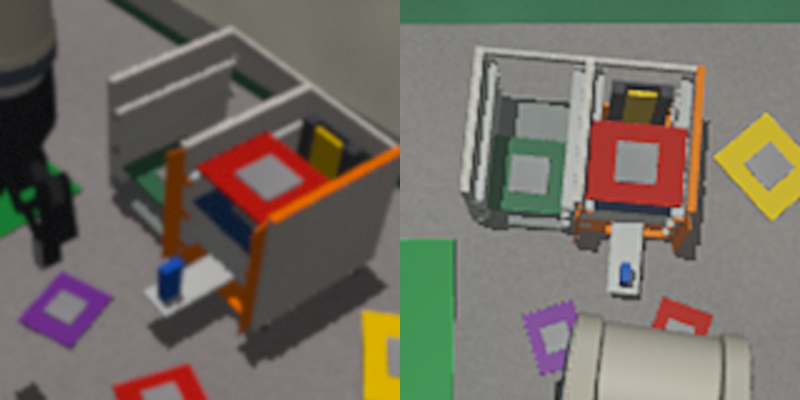

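```bash
python3 - <<'E'
from h import *
np.set_printoptions(precision=2,suppress=True)
a=-.0963;x=np.array([np.cos(a),np.sin(a)]);y=np.array([-x[1],x[0]]);O=np.array([689.6,-92.7])
def e(f):
    P=world(f);h=hsv(f);U=(P[...,:2]-O)@np.c_[x,y]
    m=(h[...,0]>20)&(h[...,0]<35)&(h[...,1]>150)&(U[...,0]>100)&(U[...,0]<185)&(abs(U[...,1])<60)
    q=U[m&(P[...,2]>130)&(P[...,2]<160)][:,0]; t=U[m&(P[...,2]>165)][:,0]
    v,u=np.where(m);return np.array([np.median(q) if len(q) else 0,np.mean(t),u.mean(),v.mean()])
print('out',e(dict(np.load('pics/scene.npz'))),e(dict(np.load('pics/scene2.npz'))),e(dict(np.load('pics/scene3.npz'))), e(dict(np.load('pics/top2.npz'))))
print('now',np.mean([e(grab_frame('scene')) for _ in range(6)],0),np.mean([e(grab_frame('top')) for _ in range(6)],0))
E
```

```text
out [138.77 140.46 338.94 159.73] [138.98 140.22 338.88 159.71] [138.61 140.8  338.92 159.74] [137.71 139.35 286.16 120.45]
now [143.69 145.17 340.06 159.83] [143.14 144.63 286.11 119.34]
```

In the last view the tray lies on the lowest rails with the fin free, and the plunger is still in by about 5 mm. The panels have not moved and the robot is clear.

```bash
python3 -c "
from rig import r;print(r.sign_off())"
```

```text
the job is handed in; nothing more can be done
None
```

The tray is home on the lowest rail pair of the orange bay, touching the stop with the plunger pressed in about 5 mm. The hardest push I read was about 8 N, the tray is released, the panels show no sign of being disturbed, and I handed the job in at about 20 s on the robot's clock.

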